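# Stroke-check the rollers feeding the mitre saw

### The arm

A 6-joint arm with a two-finger parallel gripper is mounted at the origin on the work surface. World frame = base frame: x ahead of the robot, y to its left, z up, the work surface at z = 0. Lengths are in m, angles in rad, forces in N, time in s.
With the tool pointing down it reaches from about 0.3 to 0.825 m from the base axis. Payload 5.4 kg.
Tool frame: the origin (TCP) lies midway between the tips of the shut fingers; the grasp point (between the pads) lies 19 mm behind it; z points along the fingers, y is the line along which they close (so a half turn about z gives the same grasp; the last joint's range is limited). The gripper opens to 92 mm and grips with 3 to 60 N. Pads are 20 mm wide; open, the fingers measure 128 mm over their backs; the gripper's body (75 mm by 189 mm) begins 69 mm behind the grasp point.
Start: joints at [1.014, 0.158, 1.597, -0, 1.386, -0.21], TCP at [0.195, 0.541, 0.215] pointing down, gripper open.
Joint ranges: [-2.91, 2.91], [-0.94, 2.29], [0.18, 2.7], [-1.29, 4.43], [0.17, 2.64], [-3, 3]. Speed limits (rad/s): [2.57, 2.57, 3.14, 3.14, 3.14, 3.14].

### API

Orientations are given as a unit quaternion [w, x, y, z].
In Python, from cell import arm, viewer gives the robot as it stands. The module is installed in compiled form; this text tells all that it offers.
- The arm moves only by the tool arm_command, never from a script. Its argument "series" is a list of rows, each a list of 2 entries, a list of its own where there are three numbers: the shift along the tool's x, y, z in cm, then the turn, a rotation vector about the tool's x, y, z in degrees. A call has 1 to 12 rows; each row is the pose to reach, as a shift and turn from the pose commanded when the call began, along the tool's axes at that moment; what a row does not reach only later rows make up. A row lasts 1/8 s, in which the tool goes at most 62.5 mm and 10.7 degrees, less where a joint would pass 70% of its speed; a pose out of reach is approached as far as the arm can. A call with a gripper value outside its range is refused whole. "fingers" is the opening, from 0 (shut) to 1 (fully open), set as the call begins (left out, the last holds). The fingers move at their own pace and stop on an object; the grip force is fixed at half the most. Time passes only in rows, so rows that repeat a pose let the fingers close. It gives the time, the measured TCP pose, the force, the opening and the grip force at its end, in the units of the state.
- arm.read_state(): the state, without advancing time (a new reading comes with each control period).
- viewer.get_image(name): name is "side" or "top"; returns (picture, depth): 384x512x3 uint8, red, green, blue; 384x512 float32, m along the optical axis (not along the pixel's ray), 0 where there is no reading.
- viewer.camera_model(name): a dict with "camera_matrix" (3x3 intrinsics, pixels), "R" (3x3) and "t" (3): a world point X has camera coordinates R X + t. Camera axes: x right, y down, z forward; pixel columns grow to the right and rows downward; lengths in m; the calibration is good to about 2 mm. A picture is of the moment at which its call begins. camera_model takes no time and is no camera call.
- arm.finish_job(): hands the job in; it is judged then, once.
Trained networks look in the newest picture that a camera, given by its name, has taken for a name from the list of things; names that differ only in an ending like _2 or _b are one class to them, and where a whole thing is asked for, a point or a joint stands for the part that bears it (a point fixed in the world has none). Each returns a list of dicts, best first, with "p" (0 to 1); they miss things now and then, are a little off and sometimes report something else, mostly with a low value. They report only what shows in the picture. A call takes as long as a camera call.
- viewer.look_for(camera, thing): "pixel" ([column, row] in pixels, amid what is visible of it).
- viewer.place_of(camera, thing): "pixel" ([column, row] in pixels: a listed point, or the origin of a listed thing).
The state is a dict: "time_s": time; "joint_pos": joint angles; "qd": joint speeds; "tau": joint torques, N m; "tcp_pos": TCP position; "tool_rot": TCP orientation; "ft_force": force on the tool from outside, world axes, zero at the start; "moment": the same for the moment, N m; "width": finger opening in m; "grasp_force": force on a finger pad.
Only numpy, scipy, OpenCV 4.12 (cv2) and the standard library are available. Lean on these libraries where they do the work, as an engineer would, in place of code of your own. Each camera call takes 0.05 s, during which the arm holds its last target. There are 200 camera calls.

### The job

Check that the roller table feeding the mitre saw runs freely: with a fingertip, stroke lightly along the row from the roller farthest from the saw to the one nearest it, so that every roller is turned, one after another, the way a board would roll it towards the saw. Use a light touch only, do not push, lift or tip the roller table, leave everything else on the bench alone, and finish clear of it.

Things in the scene. Friction and masses are not known exactly. Their poses are not given: they have to be found in the camera images.
- roller_table: loose roller table (4 to 6 kg, rubber feet), 340 mm long (y) x 270 wide (x): two blue channel sides carry seven level plain steel rollers. Origin on the bench under its centre, z up. Rollers 38 diameter, 222 long along x, 45 apart along y; all crests 90 above the bench, 6 above the sides. The -y end is towards the mitre saw, fixed on the robot's right.
- row_start (a point): top of the roller farthest from the saw (roller1), on its crest, midway along its length; 90 above the bench
- row_end (a point): top of the roller nearest the saw (roller7), on its crest, midway along its length; 270 from row_start, the other crests evenly spaced between
- roller1 (a joint): rotation (rad) of roller 1 of 7, counted from the end away from the saw; 0 at the start, grows as its top moves towards the saw. It turns freely under a light touch (about 0.2 N drawn along its surface), and stops soon after it is let go.
- roller2 (a joint): rotation (rad) of roller 2 of 7, counted from the end away from the saw; 0 at the start, grows as its top moves towards the saw. As roller1.
- roller3 (a joint): rotation (rad) of roller 3 of 7, counted from the end away from the saw; 0 at the start, grows as its top moves towards the saw. As roller1.
- roller4 (a joint): rotation (rad) of roller 4 of 7, counted from the end away from the saw; 0 at the start, grows as its top moves towards the saw. As roller1.
- roller5 (a joint): rotation (rad) of roller 5 of 7, counted from the end away from the saw; 0 at the start, grows as its top moves towards the saw. As roller1.
- roller6 (a joint): rotation (rad) of roller 6 of 7, counted from the end away from the saw; 0 at the start, grows as its top moves towards the saw. As roller1.
- roller7 (a joint): rotation (rad) of roller 7 of 7, counted from the end away from the saw; 0 at the start, grows as its top moves towards the saw. As roller1.
- offcut: pine offcut 150 x 44 x 19, lying flat beside the roller table on the robot's side. Bystander; origin under its middle, on the bench (sizes in mm)
- glue_bottle: white glue bottle, 54 diameter, 140 tall, standing near the roller table. Bystander; origin under its middle, on the bench (sizes in mm)
- screw_jar: clear jar of 56 diameter, 70 tall, standing near the roller table. Bystander; origin under its middle, on the bench (sizes in mm)
- tape_measure: black tape measure 68 x 36 x 64 tall, standing on the bench off the outer end of the roller table. Bystander; origin under its middle, on the bench (sizes in mm)
- square: combination square lying flat on the bench beyond the roller table: steel blade 240 x 26, head 100 x 22, 16 high; origin on the blade 30 from the head. Bystander; origin under its middle, on the bench (sizes in mm)
- pencil: flat carpenter's pencil 170 x 15 x 8, lying beside the roller table on the robot's side. Bystander; origin under its middle, on the bench (sizes in mm)
- mug: white mug, 80 diameter, 95 tall, standing on the left of the bench. Bystander; origin under its middle, on the bench (sizes in mm)
- hammer: claw hammer about 300 long lying on the left of the bench. Bystander; origin under its middle, on the bench (sizes in mm)

How it is judged:
By the outcome, as a careful person would: the job done as asked, in the order asked, and still so for the second after the job is handed in, with the robot touching nothing.
It also fails if it takes over 38 s, if anything falls off the work surface, if the arm or the gripper's body presses on something with over 40 N, if the wrist force passes 120 N, or if a joint passes its speed limit or range.

## Working session

There is one attempt and no reset: what is moved stays moved. The work goes in short steps, Python scripts to look and compute and a tool call to move; the robot and the scene stay as the last step left them, time stands still between calls to the robot, and variables do not carry over. Pictures are saved under pics/ and viewed, at most 10 in all, crops included, and the job is handed in when it is done.

Besides the shell and the picture viewer there is one more tool, called after "Call:" as a command line: name --argument value ..., lists and objects as JSON in quotes. arm_command: Moves the arm, as the interface text tells. Its arguments: {"type":"object","properties":{"series":{"type":"array"},"fingers":{"type":"number"}},"required":["series"]}

```bash
mkdir -p pics
cat > h.py <<'E'
import numpy as np, cv2
from cell import arm, viewer
def world(cam,px,d):
    m=viewer.camera_model(cam);K=np.array(m["camera_matrix"]);R=np.array(m["R"]);t=np.array(m["t"])
    return R.T@(np.linalg.inv(K)@[px[0],px[1],1]*d-t)
def tri(p1,p2):
    A=[]
    for c,p in (("side",p1),("top",p2)):
        m=viewer.camera_model(c);P=np.array(m["camera_matrix"])@np.c_[m["R"],m["t"]]
        A+= [p[0]*P[2]-P[0],p[1]*P[2]-P[1]]
    v=np.linalg.svd(np.array(A))[2][-1];return v[:3]/v[3]
E
python3 - <<'E'
from h import *
np.set_printoptions(precision=4,suppress=True)
D={}
for c in("side","top"):
    im,d=viewer.get_image(c);D[c]=d;cv2.imwrite(f"pics/{c}0.png",im[:,:,::-1]);np.save(f"{c}0.npy",d)
for n in("row_start","row_end","roller_table"):
    r={}
    for c in D:
        L=viewer.place_of(c,n);
        for q in L[:2]:
            u,v=map(int,np.round(q["pixel"]));print(n,c,q["p"],q["pixel"],world(c,q["pixel"],D[c][v,u]))
        if L:r[c]=L[0]["pixel"]
    if len(r)==2:print("tri",tri(r["side"],r["top"]))
s=arm.read_state();print({k:s[k] for k in("time_s","tcp_pos","tool_rot","ft_force","width")})
E
```

```text
row_start side 0.83 [248.6, 182.1] [0.5471 0.2147 0.0903]
row_start top 0.8 [233.0, 211.1] [0.5413 0.2179 0.087 ]
row_start top 0.61 [355.3, 158.5] [ 0.6899 -0.1059  0.0885]
tri [0.544  0.2158 0.0912]
row_end side 0.82 [328.1, 225.1] [ 0.6265 -0.0358  0.0895]
row_end top 0.85 [334.1, 185.8] [ 0.615  -0.0494  0.0879]
tri [ 0.6131 -0.0446  0.1106]
roller_table side 0.56 [284.8, 222.9] [0.5412 0.0401 0.0862]
roller_table top 0.94 [278.5, 196.9] [0.5823 0.0977 0.0822]
tri [ 0.5894  0.0911 -0.0107]
{'time_s': 0.4, 'tcp_pos': array([0.1954, 0.5407, 0.2145]), 'tool_rot': array([-0.    ,  0.1725,  0.985 , -0.0001]), 'ft_force': array([-0.3595, -0.6363,  0.782 ]), 'width': 0.09162234940088575}
```

View pics/top0.png

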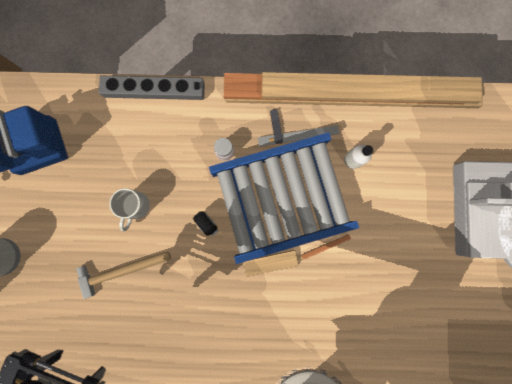

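View pics/side0.png

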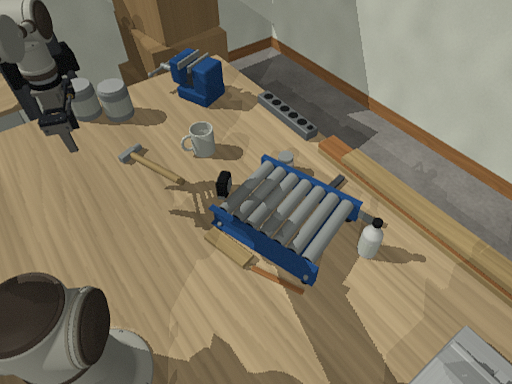

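The top view shows the roller table centred near (278,197), with rollers from (233,211) to (334,186). The tape measure is at (205,223), the jar at (223,148) and the glue bottle at (360,157). The side view agrees, with the offcut and pencil in front. Next I'll refine the table pose from depth.

Run:
```python
from h import *
np.set_printoptions(precision=4,suppress=True)
from scipy.optimize import minimize
P={}
for c in("top","side"):
    d=np.load(f"{c}0.npy").astype(float);im=cv2.imread(f"pics/{c}0.png").astype(int)
    v,u=np.mgrid[:384,:512];m=viewer.camera_model(c)
    X=((np.linalg.inv(np.array(m["camera_matrix"]))@np.stack([u,v,np.ones_like(u)]).reshape(3,-1))*d.ravel()).T
    X=(X-np.array(m["t"]))@np.array(m["R"])
    near=(np.hypot(X[:,0]-.584,X[:,1]-.09)<.23)&(d.ravel()>0)
    bl=((im[:,:,0]-im[:,:,2])>50).ravel()
    B=X[near&bl&(X[:,2]>.07)&(X[:,2]<.1)]
    S=X[near&~bl&(X[:,2]>.065)&(X[:,2]<.1)]
    r=cv2.minAreaRect(B[:,:2].astype(np.float32)*1000)
    print(c,"blue rect",r,"z",np.median(B[:,2]), "crest z pct",np.percentile(S[:,2],[50,80,90,95,98]))
    # height-model fit of roller rows
    def f(p):
        cx,cy,a,z0=p;D=S-[cx,cy,0];x=D[:,0]*np.cos(a)+D[:,1]*np.sin(a);y=-D[:,0]*np.sin(a)+D[:,1]*np.cos(a)
        k=np.clip(np.round(y/.045),-3,3);q=y-.045*k
        ok=(abs(x)<.105)
        e=np.minimum(abs(np.hypot(q,S[:,2]-(z0-.019))-.019),.006)
        return (e*ok).sum()/ok.sum()+ (abs(y[ok])>.16).mean()*.01
    best=min((minimize(f,[x,y,a,.09],method="Nelder-Mead",options=dict(initial_simplex=np.array([[x,y,a,.09],[x+.01,y,a,.09],[x,y+.01,a,.09],[x,y,a+.05,.09],[x,y,a,.092]]))) for x in(.575,.59) for y in(.065,.085,.105) for a in(.2,.25,.3)),key=lambda r:r.fun)
    p=best.x;print(c,"fit",p,best.fun);a=p[2];uy=np.array([-np.sin(a),np.cos(a)])
    print("start",p[:2]+.135*uy,"end",p[:2]-.135*uy)
for i in range(4):
    viewer.camera_model("top"); s=arm.read_state();print(s["ft_force"])
```

```text
top blue rect ((583.4982299804688, 85.82441711425781), (268.4267272949219, 337.4652099609375), 17.577457427978516) z 0.08289844714442707 crest z pct [0.0856 0.0884 0.0895 0.0903 0.0912]
top fit [0.5782 0.0835 0.3067 0.0889] 0.001266053374033477
start [0.5374 0.2122] end [ 0.6189 -0.0452]
side blue rect ((583.0337524414062, 85.89286804199219), (271.70721435546875, 336.3865966796875), 17.54083824157715) z 0.08515868450806763 crest z pct [0.0876 0.0907 0.0917 0.0924 0.0932]
side fit [0.5795 0.087  0.3061 0.0913] 0.0012297365257919416
start [0.5388 0.2157] end [ 0.6202 -0.0417]
[-0.3595 -0.6363  0.782 ]
[-0.3595 -0.6363  0.782 ]
[-0.3595 -0.6363  0.782 ]
[-0.3595 -0.6363  0.782 ]
```

Call:
arm_command --fingers 0 --series '[[[-2.0,-0.9,0],[0,0,2.6]],[[-6.0,-2.6,0],[0,0,7.5]],[[-11.0,-4.7,0],[0,0,13.5]],[[-16.0,-6.8,0],[0,0,19.5]],[[-21.0,-9.0,0],[0,0,25.7]],[[-26.0,-11.1,0],[0,0,31.8]],[[-31.0,-13.2,0],[0,0,38]],[[-36.0,-15.3,1],[0,0,44]],[[-40.0,-17.0,3],[0,0,49]],[[-42.2,-18.0,5],[0,0,51.6]],[[-43.0,-18.3,7],[0,0,52.6]],[[-43.0,-18.3,8],[0,0,52.6]]]'

```text
time_s: 1.9
tcp_pos: [0.5368, 0.2225, 0.133]
tool_rot: [-0.001, 0.591, 0.807, -0.001]
ft_force: [-0.5, -0.6, -0.4]
width: 0.0004
grasp_force: 0.0
```

Call:
arm_command --series '[[[0,0,1.0],[0,0,0]],[[0,0,2.0],[0,0,0]],[[0,0,2.5],[0,0,0]],[[0,0,2.5],[0,0,0]],[[0,0,2.5],[0,0,0]]]'

```text
time_s: 2.52
tcp_pos: [0.538, 0.2226, 0.1101]
tool_rot: [0.0, 0.591, 0.807, 0.0]
ft_force: [0.0, 0.4, 0.2]
width: 0.0004
grasp_force: 0.0
```

Run:
```python
from h import *
for c in("side","top"):
    im,d=viewer.get_image(c);cv2.imwrite(f"pics/{c}1.png",cv2.resize(im[120:280,180:400,::-1],None,fx=3,fy=3))
    print(arm.read_state()["ft_force"])
s=arm.read_state();print({k:s[k] for k in("time_s","tcp_pos","tool_rot","ft_force","width")})
```

```text
[-0.34085929 -0.79370956  0.7515934 ]
[-0.00264502 -0.23710772  0.18996563]
{'time_s': 2.625, 'tcp_pos': array([0.53800758, 0.22256539, 0.11010679]), 'tool_rot': array([3.15749720e-04, 5.91085367e-01, 8.06608870e-01, 3.45875163e-04]), 'ft_force': array([-0.00264502, -0.23710772,  0.18996563]), 'width': 0.00044877485427212665}
```

View pics/side1.png

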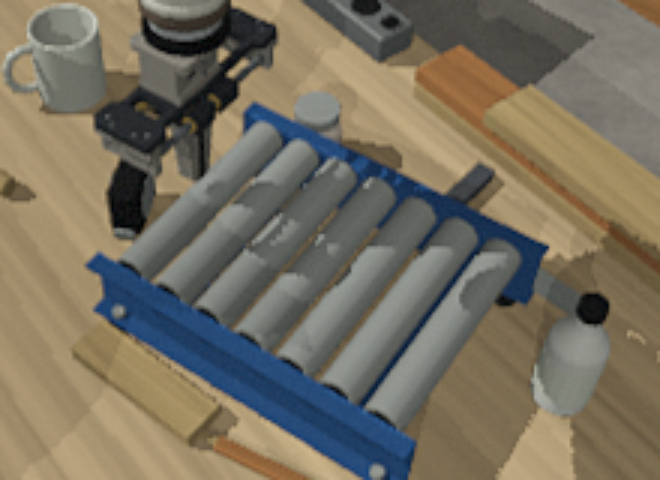

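The side view shows the shut fingertips hanging over roller 1, at about (195,180) in the crop, clear of everything. The force noise is about 0.5 N, so I'll feel for the crest in small steps.

Call:
arm_command --series '[[[0,0,0.8],[0,0,0]],[[0,0,1.5],[0,0,0]],[[0,0,1.75],[0,0,0]],[[0,0,1.8],[0,0,0]],[[0,0,1.8],[0,0,0]]]'

```text
time_s: 3.25
tcp_pos: [0.5378, 0.2225, 0.0917]
tool_rot: [0.0, 0.591, 0.807, 0.0]
ft_force: [-0.7, -0.2, 0.8]
width: 0.0005
grasp_force: 0.0
```

Call:
arm_command --series '[[[0,0,0.05],[0,0,0]],[[0,0,0.05],[0,0,0]],[[0,0,0.05],[0,0,0]]]'

```text
time_s: 3.62
tcp_pos: [0.5377, 0.2225, 0.0912]
tool_rot: [0.0, 0.591, 0.807, 0.0]
ft_force: [-0.7, -0.1, 0.2]
width: 0.0003
grasp_force: 0.0
```

Call:
arm_command --series '[[[0,0,0.05],[0,0,0]],[[0,0,0.05],[0,0,0]],[[0,0,0.05],[0,0,0]]]'

```text
time_s: 4.0
tcp_pos: [0.5377, 0.2225, 0.0906]
tool_rot: [0.0, 0.591, 0.807, 0.0]
ft_force: [1.2, 0.4, -0.1]
width: 0.0002
grasp_force: 0.0
```

Call:
arm_command --series '[[[0,0,0.05],[0,0,0]],[[0,0,0.05],[0,0,0]],[[0,0,0.05],[0,0,0]]]'

```text
time_s: 4.38
tcp_pos: [0.5377, 0.2225, 0.0903]
tool_rot: [0.0, 0.591, 0.807, 0.0]
ft_force: [0.0, 0.0, 3.0]
width: 0.0006
grasp_force: 1.1
```

Call:
arm_command --series '[[[0,0,0.03],[0,0,0]],[[0,0,0.03],[0,0,0]],[[0,0,0.03],[0,0,0]]]'

```text
time_s: 4.75
tcp_pos: [0.5378, 0.2225, 0.0903]
tool_rot: [0.0, 0.591, 0.807, 0.0]
ft_force: [-2.4, -0.3, 5.1]
width: 0.0004
grasp_force: 2.7
```

Contact is at z≈0.0903, with about 7 N/mm of give. I'll ease up slightly and stroke.

Call:
arm_command --series '[[[-0.5,0,-0.02],[0,0,0]],[[-1.4,0,-0.02],[0,0,0]],[[-2.4,0,-0.02],[0,0,0]],[[-3.4,0,-0.02],[0,0,0]],[[-4.4,0,-0.02],[0,0,0]],[[-5.4,0,-0.02],[0,0,0]]]'

```text
time_s: 5.5
tcp_pos: [0.554, 0.1702, 0.0903]
tool_rot: [-0.0, 0.591, 0.807, -0.0]
ft_force: [-3.9, -0.5, 4.6]
width: 0.0007
grasp_force: 2.5
```

Run:
```python
from h import *
im,d=viewer.get_image("side");cv2.imwrite("pics/side2.png",cv2.resize(im[120:280,180:400,::-1],None,fx=3,fy=3))
s=arm.read_state();print({k:s[k] for k in("time_s","tcp_pos","ft_force","grasp_force")})
```

```text
{'time_s': 5.55, 'tcp_pos': array([0.55432775, 0.16908018, 0.0902561 ]), 'ft_force': array([-2.42781595, -2.38547776,  4.51283303]), 'grasp_force': 2.6707956567406654}
```

View pics/side2.png

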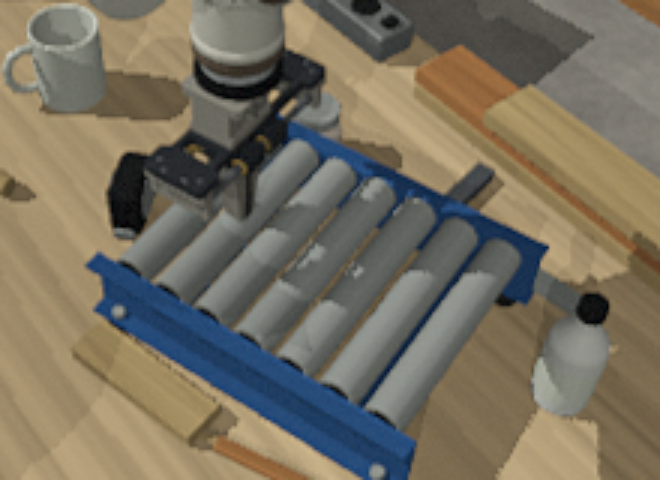

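The side view shows the tip on roller 2, at about (240,210), and the table's bolts are still at (120,312) and (377,470), so it hasn't shifted. I'll continue a little lighter.

Call:
arm_command --series '[[[-0.6,0,-0.01],[0,0,0]],[[-1.7,0,-0.01],[0,0,0]],[[-2.8,0,-0.01],[0,0,0]],[[-3.9,0,-0.01],[0,0,0]],[[-5.0,0,-0.01],[0,0,0]],[[-6.1,0,-0.01],[0,0,0]],[[-7.2,0,-0.01],[0,0,0]],[[-8.3,0,-0.01],[0,0,0]],[[-9.2,0,-0.01],[0,0,0]]]'

```text
time_s: 6.68
tcp_pos: [0.5819, 0.0825, 0.0903]
tool_rot: [0.0, 0.591, 0.807, -0.0]
ft_force: [-1.2, -0.7, 3.2]
width: 0.0006
grasp_force: 1.6
```

Call:
arm_command --series '[[[-0.6,0,0],[0,0,0]],[[-1.7,0,0],[0,0,0]],[[-2.8,0,0],[0,0,0]],[[-3.9,0,0],[0,0,0]],[[-5.0,0,0],[0,0,0]],[[-6.1,0,0],[0,0,0]],[[-7.2,0,0],[0,0,0]],[[-8.3,0,0],[0,0,0]],[[-8.8,0,0],[0,0,0]]]'

```text
time_s: 7.8
tcp_pos: [0.6084, -0.0015, 0.0903]
tool_rot: [0.0, 0.591, 0.806, -0.0]
ft_force: [-1.3, -1.0, 3.5]
width: 0.0003
grasp_force: 1.5
```

Call:
arm_command --series '[[[-0.6,0,0],[0,0,0]],[[-1.7,0,0],[0,0,0]],[[-2.8,0,0],[0,0,0]],[[-3.9,0,0],[0,0,0]],[[-5.0,0,0],[0,0,0]],[[-6.0,0,0],[0,0,0]],[[-6.8,0,-0.6],[0,0,0]],[[-7.2,0,-2.5],[0,0,0]],[[-7.2,0,-6.0],[0,0,0]],[[-7.2,0,-10.0],[0,0,0]],[[-7.2,0,-13.0],[0,0,0]],[[-7.2,0,-13.0],[0,0,0]]]'

```text
time_s: 9.3
tcp_pos: [0.6319, -0.0697, 0.2247]
tool_rot: [0.004, 0.591, 0.807, 0.001]
ft_force: [-0.4, 0.7, -0.2]
width: 0.0005
grasp_force: 0.0
```

Run:
```python
from h import *
im,d=viewer.get_image("side");c=im[120:280,180:400,::-1];cv2.imwrite("pics/side3.png",cv2.resize(c,None,fx=3,fy=3))
s=arm.read_state();print({k:s[k] for k in("time_s","tcp_pos","ft_force","grasp_force")})
```

```text
{'time_s': 9.35, 'tcp_pos': array([ 0.63059746, -0.06939752,  0.22180465]), 'ft_force': array([-0.22627191, -0.25137268, -0.53786501]), 'grasp_force': 0.0}
```

View pics/side3.png

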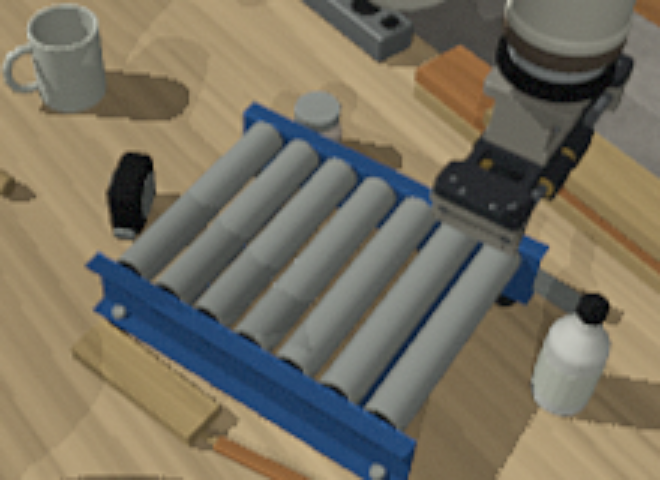

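The side view shows the table (bolts at (120,312) and (377,470)), the bottle, tape measure, offcut and jar all where they were. The hand is clear, about 13 cm above the rollers.

```bash
python3 -c "
from cell import arm
print(arm.finish_job())"
```

```text
the job is handed in; nothing more can be done
None
```

I stroked the row from roller 1 to roller 7 towards the saw at about 3–5 N and finished clear; in the pictures the table and everything around it stayed put. Contact was measured on rollers 1, 2, 4 and 6; 3, 5 and 7 were crossed at the same height without a reading, and turning can't be seen on plain rollers.

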